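Shut the sugar caddy and pop open the yerbera

TASK

Get the yerba ready on the cabinet's flap: first put the sugar away by pressing the lid of the white sugar caddy, which stands ajar, down until it latches shut; only then push the touch latch of the green yerbera so that its lid springs ajar and stays so. The orange cocoa caddy must stay shut.

Things in the scene. Friction and masses are not known exactly. Their poses are not given: they have to be found in the camera images.
- yerbera_pad (a point): centre of the top of the round black thumb pad (38 mm across) near the front edge of the lid of the yerbera, a green plastic box 128 x 128 mm, 106 mm high, fixed to the flap, front roughly to the robot, hinge on the far side. Lid latched: 109-110 mm above the work surface, 85 mm from the hinge. Moves with the lid; x axis from front edge to hinge, z out of the lid. 
- yerbera_lid (a joint): lid angle of the green yerbera, rad: 0 to 0.02 latched, level; 0.38 ajar; -0.10 pressed to its stop. Touch latch: press the pad straight down to 6 mm or more below its latched height (stop at 7.5-8.5 mm), let go: a latched lid springs ajar, an ajar one stays latched. Under 5 mm may do nothing; each further full press changes it again. Press takes about 5 N. Starts latched shut.
- sugar_pad (a point): centre of the top of the round black thumb pad (38 mm across) near the front edge of the lid of the sugar caddy, a white plastic box 128 x 128 mm, 106 mm high, fixed to the flap, front roughly to the robot, hinge on the far side. Lid latched: 109-110 mm above the work surface, 85 mm from the hinge. Moves with the lid; x axis from front edge to hinge, z out of the lid. Ajar: 31 mm higher, 9 mm nearer the hinge; press straight down there.
- sugar_lid (a joint): lid angle of the white sugar caddy, rad: 0 to 0.02 latched, level; 0.38 ajar; -0.10 pressed to its stop. Touch latch: press the pad straight down to 6 mm or more below its latched height (stop at 7.5-8.5 mm), let go: a latched lid springs ajar, an ajar one stays latched. Under 5 mm may do nothing; each further full press changes it again. Press takes about 5 N. Starts ajar.
- cocoa_lid (a joint): lid angle, rad, of the orange cocoa caddy, a third box of the same make and size with the same touch latch, standing among the other two. 0 to 0.02 latched shut, 0.38 ajar. Starts latched and must stay shut: do not press it.
There are look-alikes about, which are no part of the job. Of the things like the part that bears yerbera_pad, leave any that is purple; of the rest the smaller one is meant.

How it is judged:
By the outcome, as a careful person would: the job done as asked, in the order asked, and still so for the second after the job is handed in, with the robot touching nothing.
It also fails if it takes over 37 s, if anything falls off the work surface, if the arm or the gripper's body presses on something with over 40 N, if the wrist force passes 120 N, or if a joint passes its speed limit or range.

ROBOT

A 6-joint arm with a two-finger parallel gripper is mounted at the origin on the work surface. World frame = base frame: x ahead of the robot, y to its left, z up, the work surface at z = 0. Lengths are in mm, angles in rad, forces in N, time in s.
With the tool pointing down it reaches from about 400 to 925 mm from the base axis. Payload 12.5 kg.
Tool frame: the origin (TCP) lies on the mounting face of the last link; the fingertips stand 190 mm ahead of it and the grasp point (between the pads) lies 171 mm ahead of it (env.grasp_offset is the distance from the TCP to the grasp point, in mm); z points along the fingers, y is the direction in which the jaws open and shut (so a half turn about z gives the same grasp; the last joint's range is limited). The gripper opens to 95 mm and grips with 3 to 60 N. Pads are 20 mm wide; open, the fingers measure 119 mm over their backs; the gripper's body (75 mm by 180 mm) begins 59 mm behind the grasp point.
Start: joints at [-1.241, 0.491, 1.559, -0, 1.092, -0.106], TCP at [263.853, -566.574, 404.761] pointing down, gripper open.
Joint ranges: [-3.1, 3.1], [-0.84, 2.19], [0.05, 2.79], [-1.13, 4.28], [0.06, 2.93], [-2.69, 2.69]. Speed limits (rad/s): [2.22, 2.22, 2.79, 3.14, 3.14, 3.14].

INTERFACE

Orientations are given as [roll, pitch, yaw] about the fixed x, y, z axes, in that order (R = Rz(yaw) Ry(pitch) Rx(roll)).
In Python, from cell import env, viewer gives the robot as it stands.
- The arm moves only by the tool play_rows, never from a script. Its argument "increments" is a list of rows, each an object of numbers: "dx", "dy", "dz": the shift along the tool's x, y, z in mm; "rx", "ry", "rz": the turn, a rotation vector about the tool's x, y, z in units of 6 degrees (1.0 is 6 degrees). A call has 1 to 8 rows; each row is the pose to reach, as a shift and turn from the pose measured when the call began, along the tool's axes at that moment; what a row does not reach only later rows make up. A row lasts 1/12 s, in which the tool goes at most 41.7 mm and 7.16 degrees, less where a joint would pass 70% of its speed; a pose out of reach is approached as far as the arm can. A call with a gripper value outside its range is refused whole. "fingers" is the opening, from 0 (shut) to 1 (fully open), set as the call begins (left out, the last holds). The fingers move at their own pace and stop on an object; the grip force is fixed at half the most. Time passes only in rows, so rows that repeat a pose let the fingers close. It gives the time, the measured TCP pose, the force and the opening at its end, in the units of the state.
- env.state(): the state, without advancing time (a new reading comes with each control period).
- viewer.read_camera(name): name is "scene" or "top" or "wrist"; returns a dict with "image" (480x640x3 uint8, red, green, blue), "fx", "fy", "cx", "cy" (pixels), "k1" (the pictures are not rectified: a ray, as slopes to the right and down, at radius r is drawn at 1 + k1 r^2 times it, then the intrinsics apply), "rvec" (rotation vector, rad) and "tvec" (3), from world to camera coordinates, as OpenCV has them. Camera axes: x right, y down, z forward; pixel columns grow to the right and rows downward; lengths in mm; the calibration is good to about 2 mm. A picture is of the moment at which its call begins. There is no depth.
- env.job_done(): hands the job in, once; it reports no verdict.
The state is a dict: "t": time; "joints": joint angles; "qvel": joint speeds; "tau": joint torques, N m; "eef_pos": TCP position; "tcp_rot": TCP orientation; "ft_force": force on the tool from outside, world axes, zero at the start; "moment": the same for the moment, N m; "opening": opening from 0.0 (shut) to 1.0 (fully open).
Only numpy, scipy, OpenCV 4.12 (cv2) and the standard library are available. Lean on these libraries where they do the work, as an engineer would, in place of code of your own. Each camera call takes 0.05 s, during which the arm holds its last target.

## Working session

There is one attempt and no reset: what is moved stays moved. The work goes in short steps, Python scripts to look and compute and a tool call to move; the robot and the scene stay as the last step left them, time stands still between calls to the robot, and variables do not carry over. Pictures are saved under pics/ and viewed, and the job is handed in when it is done.

Besides the shell and the picture viewer there is one more tool, called after "Request:" by a JSON object that holds its "op" and its "data", one argument or row to a line. play_rows: Moves the arm, as the interface text tells. Its arguments: {"type":"object","properties":{"increments":{"type":"array","items":{"type":"object","properties":{"dx":{"type":"number"},"dy":{"type":"number"},"dz":{"type":"number"},"rx":{"type":"number"},"ry":{"type":"number"},"rz":{"type":"number"}}}},"fingers":{"type":"number"}},"required":["increments"]}

```bash
mkdir -p pics; ls; cat > h.py <<'E'
import numpy as np, cv2
from cell import env, viewer
def cam(n):
    c=viewer.read_camera(n); return c
def save(c,name): cv2.imwrite('pics/'+name,c['image'][:,:,::-1])
def ray(c,u,v):
    K=np.array([[c['fx'],0,c['cx']],[0,c['fy'],c['cy']],[0,0,1.]])
    p=cv2.undistortPoints(np.array([[[u,v]]],float),K,np.array([c['k1'],0,0,0.]))  # approx form same: 1+k1 r^2
    R=cv2.Rodrigues(np.array(c['rvec'],float))[0]; t=np.array(c['tvec'],float).ravel()
    d=R.T@np.array([p[0,0,0],p[0,0,1],1]); o=-R.T@t
    return o,d
def onz(c,u,v,z):
    o,d=ray(c,u,v); return o+d*(z-o[2])/d[2]
def proj(c,P):
    K=np.array([[c['fx'],0,c['cx']],[0,c['fy'],c['cy']],[0,0,1.]])
    return cv2.projectPoints(np.array([P],float),np.array(c['rvec'],float),np.array(c['tvec'],float),K,np.array([c['k1'],0,0,0.]))[0].ravel()
E
python3 - <<'E'
from h import *
for n in ['scene','top','wrist']:
    c=cam(n); save(c,n+'0.png'); print(n,c['fx'],c['k1'],-cv2.Rodrigues(np.array(c['rvec'],float))[0].T@np.array(c['tvec']).ravel())
s=env.state(); print(s['t'],s['eef_pos'],s['tcp_rot'],s['ft_force'],s['opening'],env.grasp_offset)
E
```

```text
pics
scene 496.5500237962376 -0.07276221532501165 [ 190.13156882  413.08575627 1213.0618625 ]
top 587.1975438347924 0.0424396828714241 [ 295.39363077  151.61169384 1533.92997335]
wrist 340.98209914832773 -0.02196534128574553 [ 330.41187724 -536.13831713  385.57879243]
0.15 [ 263.83924848 -566.55639164  404.31762596] [-3.14079524e+00 -6.93654099e-05  4.35808539e-01] [ 0.22278301 -0.76799756  0.39295998] 0.999441053368438 171.3
```

View pics/scene0.png

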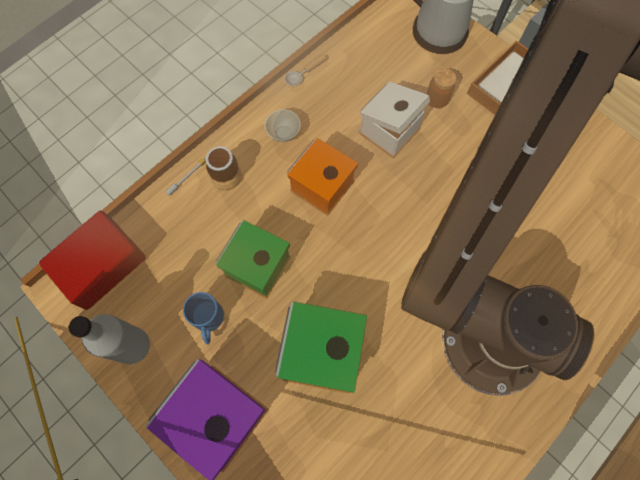

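View pics/top0.png

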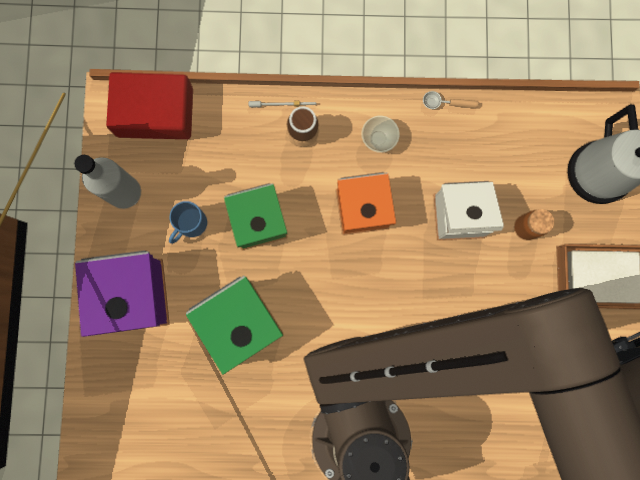

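View pics/wrist0.png

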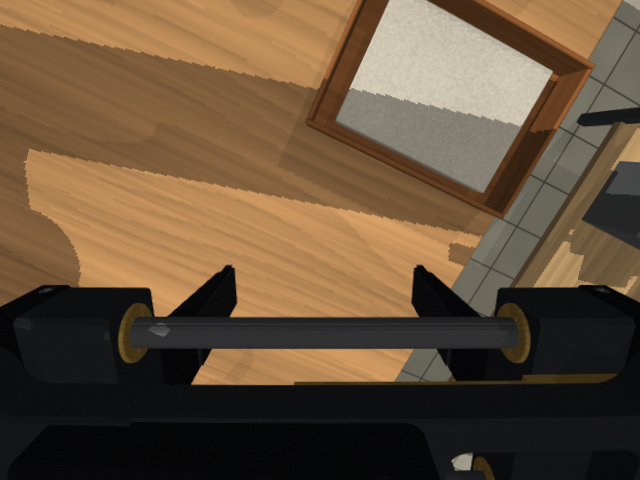

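Candidates in the top view: small green box, pad (258,224); larger green box, pad (241,336); purple box, pad (117,307). Purple is excluded, so of the two greens the smaller one at (258,224) should be the yerbera. I'll measure both and check a crop.

```bash
cat > m.py <<'E'
from h import *
T=cam('top');S=cam('scene')
def pad(c,u,v,r=22):
    g=c['image'].max(2).astype(int); m=np.zeros(g.shape,np.uint8)
    m[v-r:v+r,u-r:u+r]=(g[v-r:v+r,u-r:u+r]<60)
    n,l,s,ce=cv2.connectedComponentsWithStats(m)
    k=l[v,u]; 
    return ce[k],s[k,4],s[k,2:4]
def tri(a,b):
    o1,d1=ray(T,*a);o2,d2=ray(S,*b)
    A=np.stack([d1,-d2],1);x=np.linalg.lstsq(A,o2-o1,rcond=None)[0]
    p,q=o1+x[0]*d1,o2+x[1]*d2
    return (p+q)/2,np.linalg.norm(p-q)
for n,t,s,z in [('green',(258,224),(261,258),109.5),('BIGgreen',(241,336),(337,348),109.5),('purple',(117,307),(217,428),109.5),('orange',(368,211),(330,173),109.5),('white',(474,212),(401,106),140.5)]:
    a=pad(T,*t);b=pad(S,*s)
    X,e=tri(a[0],b[0])
    print(n,a,b,'tri',X.round(1),'err',e.round(1),'T',onz(T,*a[0],z).round(1)[:2],'S',onz(S,*b[0],z).round(1)[:2])
# lid outline
hsv=cv2.cvtColor(T['image'],cv2.COLOR_RGB2HSV)
def lid(m,name,z):
    cs=cv2.findContours(m,cv2.RETR_EXTERNAL,cv2.CHAIN_APPROX_SIMPLE)[0]
    for c in cs:
        if cv2.contourArea(c)>800:
            r=cv2.minAreaRect(c); P=np.array([onz(T,*p,z)[:2] for p in cv2.boxPoints(r)]); 
            print(name,np.array(r[0]).round(),'corners',P.round(0).tolist(),'sides',np.linalg.norm(P-np.roll(P,-1,0),axis=1).round(0))
lid(cv2.inRange(hsv,(50,120,60),(75,255,255)),'green',106)
lid(cv2.inRange(hsv,(5,200,200),(14,255,255)),'orange',106)
lid(cv2.inRange(hsv[100:260],(0,0,200),(179,40,255)),'white(cropped)',125)
crop=np.hstack([cv2.resize(T['image'][160:390,180:320],None,fx=2,fy=2),cv2.resize(T['image'][160:390,400:540],None,fx=2,fy=2)])
cv2.imwrite('pics/crop1.png',crop[:,:,::-1])
E
python3 m.py
```

```text
green (array([257.60509554, 223.5477707 ]), np.int32(157), array([14, 14], dtype=int32)) (array([319.5, 239.5]), np.int32(307200), array([640, 480], dtype=int32)) tri [427.8 228.7 433.1] err 94.4 T [526.8 266.7] S [459.7 139.2]
BIGgreen (array([240.89490446, 335.78343949]), np.int32(314), array([20, 20], dtype=int32)) (array([336.90710383, 347.76775956]), np.int32(366), array([21, 22], dtype=int32)) tri [254.7 294.9 138.7] err 1.2 T [254.5 298.1] S [255.9 291.4]
purple (array([115.91292876, 307.68601583]), np.int32(379), array([23, 22], dtype=int32)) (array([216.31622177, 428.275154  ]), np.int32(487), array([24, 26], dtype=int32)) tri [314.9 585.3 147.6] err 1.3 T [316.  597.6] S [318.8 591. ]
orange (array([319.5, 239.5]), np.int32(307200), array([640, 480], dtype=int32)) (array([319.5, 239.5]), np.int32(307200), array([640, 480], dtype=int32)) tri [502.6 106.9 -34.7] err 16.7 T [490.5 114.2] S [459.7 139.2]
white (array([474.     , 212.15625]), np.int32(128), array([15, 12], dtype=int32)) (array([319.5, 239.5]), np.int32(307200), array([640, 480], dtype=int32)) tri [ -29.7  615.8 2614.7] err 358.8 T [ 560.6 -256.5] S [452.1 146.9]
green [234. 325.] corners [[301.0, 434.0], [396.0, 291.0], [257.0, 197.0], [165.0, 339.0]] sides [171. 168. 169. 166.]
green [255. 216.] corners [[589.0, 353.0], [627.0, 233.0], [501.0, 194.0], [464.0, 313.0]] sides [126. 132. 124. 132.]
white(cropped) [472. 105.] corners [[887.0, -185.0], [897.0, -330.0], [783.0, -334.0], [772.0, -190.0]] sides [146. 114. 144. 114.]
```

```bash
sed -i 's/<60)/<85)/' m.py; sed -i 's/hsv\[100:260\],(0,0,200)/hsv,(0,0,200)/' m.py; python3 m.py
```

```text
green (array([257.55029586, 223.53254438]), np.int32(169), array([16, 14], dtype=int32)) (array([261.15819209, 257.50282486]), np.int32(177), array([16, 14], dtype=int32)) tri [526.3 266.5 108.4] err 1.7 T [526.8 266.9] S [525.2 266.2]
BIGgreen (array([240.94782609, 335.82028986]), np.int32(345), array([21, 21], dtype=int32)) (array([337.04337349, 347.68192771]), np.int32(415), array([23, 24], dtype=int32)) tri [254.6 294.6 139.5] err 1.3 T [254.4 298. ] S [255.8 291.1]
purple (array([116.14250614, 307.68058968]), np.int32(407), array([23, 22], dtype=int32)) (array([216.38095238, 428.21904762]), np.int32(525), array([26, 27], dtype=int32)) tri [315.  585.3 145.9] err 1.2 T [316.1 597.1] S [318.8 590.9]
orange (array([367.83892617, 210.22818792]), np.int32(149), array([14, 14], dtype=int32)) (array([319.49903961, 239.50718178]), np.int32(307166), array([640, 480], dtype=int32)) tri [  760.5  -136.2 -1031.3] err 46.4 T [565.9  -3.8] S [459.7 139.2]
white (array([474.        , 212.30821918]), np.int32(146), array([15, 13], dtype=int32)) (array([319.5, 239.5]), np.int32(307200), array([6
[... 152 characters left out ...]
, [258.0, 198.0], [165.0, 339.0]] sides [171. 167. 169. 165.]
green [255. 216.] corners [[589.0, 353.0], [627.0, 233.0], [501.0, 194.0], [464.0, 313.0]] sides [126. 132. 124. 132.]
white(cropped) [606. 270.] corners [[471.0, -495.0], [474.0, -654.0], [390.0, -650.0], [386.0, -492.0]] sides [159.  84. 158.  84.]
white(cropped) [472. 205.] corners [[631.0, -183.0], [641.0, -326.0], [531.0, -329.0], [521.0, -188.0]] sides [143. 110. 141. 110.]
white(cropped) [466.  37.] corners [[1059.0, -199.0], [1061.0, -295.0], [966.0, -294.0], [964.0, -198.0]] sides [96. 95. 96. 95.]
white(cropped) [301.  33.] corners [[965.0, 218.0], [1062.0, 218.0], [1062.0, 120.0], [964.0, 121.0]] sides [97. 97. 97. 97.]
```

View pics/crop1.png

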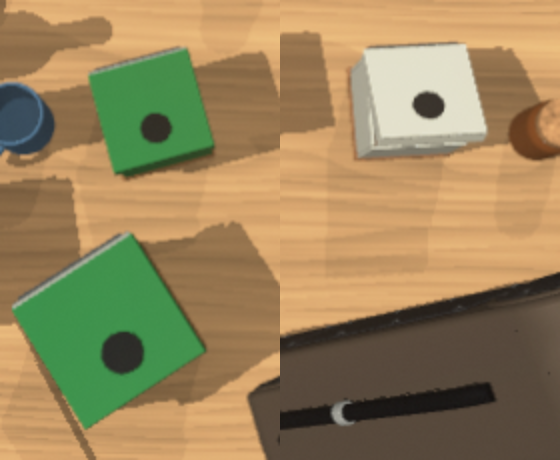

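```bash
python3 - <<'E'
import re
s=open('m.py').read()
s=s.replace("(330,173)","(331,173)").replace("k=l[v,u];","k=1+np.argmin(np.linalg.norm(ce[1:]-[u,v],axis=1)+1e3*(s[1:,4]<60));").replace('for n,t,s,z','for n,t,s,z')
open('m.py','w').write(s)
E
python3 m.py | head -5
python3 - <<'E'
from h import *
T=cam('top');S=cam('scene')
def tri(a,b):
    o1,d1=ray(T,*a);o2,d2=ray(S,*b)
    x=np.linalg.lstsq(np.stack([d1,-d2],1),o2-o1,rcond=None)[0]
    p,q=o1+x[0]*d1,o2+x[1]*d2
    return ((p+q)/2).round(),np.linalg.norm(p-q).round(1)
print('shaker top',tri((544,218),(447,73)))
cv2.imwrite('pics/crop2.png',cv2.resize(S['image'][40:200,330:490],None,fx=3.5,fy=3.5,interpolation=cv2.INTER_CUBIC)[:,:,::-1])
E
```

```text
green (array([257.5952381, 223.5297619]), np.int32(168), array([15, 14], dtype=int32)) (array([261.18644068, 257.46892655]), np.int32(177), array([16, 14], dtype=int32)) tri [526.3 266.4 108.4] err 1.7 T [526.9 266.8] S [525.2 266.1]
BIGgreen (array([240.94782609, 335.82028986]), np.int32(345), array([21, 21], dtype=int32)) (array([337.02891566, 347.64337349]), np.int32(415), array([23, 24], dtype=int32)) tri [254.7 294.6 139.8] err 1.2 T [254.4 298. ] S [255.9 291. ]
purple (array([116.14250614, 307.68058968]), np.int32(407), array([23, 22], dtype=int32)) (array([216.34790875, 428.2243346 ]), np.int32(526), array([26, 28], dtype=int32)) tri [315.1 585.4 145.7] err 1.1 T [316.1 597.1] S [318.8 590.9]
orange (array([367.87333333, 210.26      ]), np.int32(150), array([14, 14], dtype=int32)) (array([327.        , 174.32142857]), np.int32(28), array([ 9, 10], dtype=int32)) tri [572.6  -5.4  84.6] err 4.7 T [565.8  -3.9] S [566.2   4.9]
shaker top (array([ 550., -435.,  117.]), np.float64(7.9))Traceback (most recent call last):
  File "m.py", line 15, in <module>
    a=pad(T,*t);b=pad(S,*s)
                  ~~~^^^^^^
  File "m.py", line 7, in pad
    k=1+np.argmin(np.linalg.norm(ce[1:]-[u,v],axis=1)+1e3*(s[1:,4]<60));
        ~~~~~~~~~^^^^^^^^^^^^^^^^^^^^^^^^^^^^^^^^^^^^^^^^^^^^^^^^^^^^^^
    return _wrapfunc(a, 'argmin', axis=axis, out=out, **kwds)
    return bound(*args, **kwds)
ValueError: attempt to get argmin of an empty sequence
```

View pics/crop2.png

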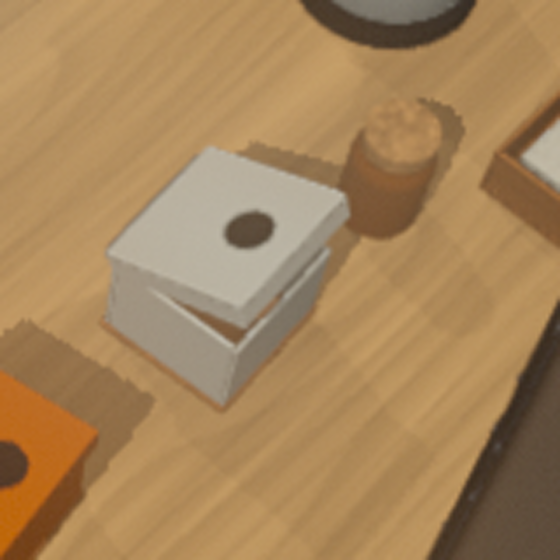

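The scene crop shows the white lid ajar with its pad at about (400.8,105.1), front edge toward the robot. The jar beside it is about 117 mm tall.

```bash
python3 - <<'E'
from h import *
T=cam('top');S=cam('scene')
def tri(a,b):
    o1,d1=ray(T,*a);o2,d2=ray(S,*b)
    x=np.linalg.lstsq(np.stack([d1,-d2],1),o2-o1,rcond=None)[0]
    p,q=o1+x[0]*d1,o2+x[1]*d2
    return ((p+q)/2).round(1),np.linalg.norm(p-q).round(1)
print(tri((474,212.3),(400.8,105.1)), onz(S,400.8,105.1,140.5), onz(T,474,212.3,140.5))
# front base edge dir of white: box body front-left / hinge top corners
for p in [(442,184),(494,181),(502,207),(447,212)]: print(p,onz(T,*p,130)[:2].round())
s=env.state(); p=np.array(s['eef_pos']); y=s['tcp_rot'][2]; print(p,s['tcp_rot'],s['t'])
X=np.array([np.cos(y),np.sin(y)]);Y=np.array([np.sin(y),-np.cos(y)])
d=np.array([560,-256.5])-p[:2]; print('dx,dy',d@X,d@Y, 'unit -x',-X[0],-Y[0])
E
```

```text
(array([ 560. , -257. ,  139.4]), np.float64(0.9)) [ 559.24156659 -256.48984264  140.5       ] [ 560.23939644 -256.51299945  140.5       ]
(442, 184) [ 631. -183.]
(494, 181) [ 641. -310.]
(502, 207) [ 577. -328.]
(447, 212) [ 562. -194.]
[ 263.84822752 -566.58134798  404.78315855] [3.14148561e+00 1.54372217e-05 4.35777640e-01] 0.65
dx,dy 399.36417957796624 -156.09153332295475 unit -x -0.9065420623383987 -0.42211549274012994
```

Request:
{"op": "play_rows", "data": {
  "fingers": 0,
  "increments": [
    {"dx":40,"dy":-16,"rz":0.6},
    {"dx":80,"dy":-31,"rz":1.2},
    {"dx":120,"dy":-47,"rz":1.8},
    {"dx":155,"dy":-61,"rz":2.4},
    {"dx":190,"dy":-74,"rz":3.0},
    {"dx":225,"dy":-88,"rz":3.4},
    {"dx":260,"dy":-102,"rz":3.4},
    {"dx":295,"dy":-115,"rz":3.4}
  ]
}}

```text
invalid input
```

```bash
cat > go.py <<'E'
import sys
from h import *
from scipy.spatial.transform import Rotation as Ro
s=env.state();p=np.array(s['eef_pos']);M=Ro.from_euler('xyz',s['tcp_rot']).as_matrix()
x,y,tip=map(float,sys.argv[1:4])
print('t',s['t'],'tip',(p+M[:,2]*190).round(1),'rot',np.round(s['tcp_rot'],3),'F',np.round(s['ft_force'],1),'op',s['opening'])
print('d',(M.T@(np.array([x,y,tip])-p-M[:,2]*190)).round(1),'lidx in tool',(M.T@[.997,.08,0]).round(3))
E
python3 go.py 560 -257 155
```

```text
t 0.65 tip [ 263.9 -566.6  214.8] rot [3.141 0.    0.436] F [-0.2  0.3 -0.6] op 0.999868529724676
d [ 399.2 -155.7   59.8] lidx in tool [0.938 0.348 0.   ]
```

Request:
{"op": "play_rows", "data": {
  "fingers": 0.0,
  "increments": [
    {"dx":40,"dy":-16,"dz":0,"rx":0,"ry":0,"rz":0.6},
    {"dx":80,"dy":-31,"dz":0,"rx":0,"ry":0,"rz":1.2},
    {"dx":120,"dy":-47,"dz":0,"rx":0,"ry":0,"rz":1.8},
    {"dx":155,"dy":-61,"dz":0,"rx":0,"ry":0,"rz":2.4},
    {"dx":190,"dy":-74,"dz":0,"rx":0,"ry":0,"rz":3.0},
    {"dx":225,"dy":-88,"dz":0,"rx":0,"ry":0,"rz":3.4},
    {"dx":260,"dy":-102,"dz":0,"rx":0,"ry":0,"rz":3.4},
    {"dx":295,"dy":-115,"dz":0,"rx":0,"ry":0,"rz":3.4}
  ]
}}

```text
t: 1.32
eef_pos: [483.7, -336.1, 405.0]
tcp_rot: [3.141, -0.0, 0.079]
ft_force: [0.7, -0.9, -0.3]
opening: 0.496
```

```bash
python3 go.py 560 -257 155
```

```text
t 1.3167 tip [ 483.8 -336.2  215. ] rot [ 3.141 -0.     0.079] F [ 0.7 -0.9 -0.3] op 0.49626581487197696
d [ 82.3 -72.9  60. ] lidx in tool [ 1.    -0.001  0.   ]
```

Request:
{"op": "play_rows", "data": {
  "fingers": 0.0,
  "increments": [
    {"dx":28,"dy":-24,"dz":0,"rx":0,"ry":0,"rz":0},
    {"dx":55,"dy":-49,"dz":0,"rx":0,"ry":0,"rz":0},
    {"dx":82,"dy":-73,"dz":10,"rx":0,"ry":0,"rz":0},
    {"dx":82,"dy":-73,"dz":30,"rx":0,"ry":0,"rz":0},
    {"dx":82,"dy":-73,"dz":50,"rx":0,"ry":0,"rz":0},
    {"dx":82,"dy":-73,"dz":55,"rx":0,"ry":0,"rz":0},
    {"dx":82,"dy":-73,"dz":55,"rx":0,"ry":0,"rz":0},
    {"dx":82,"dy":-73,"dz":55,"rx":0,"ry":0,"rz":0}
  ]
}}

```text
t: 1.98
eef_pos: [559.7, -257.3, 350.6]
tcp_rot: [3.141, -0.0, 0.079]
ft_force: [-0.4, -1.0, 0.3]
opening: 0.005
```

```bash
python3 go.py 560 -257 140.5; python3 - <<'E'
from h import *
c=cam('wrist'); save(c,'w1.png'); print(proj(c,(560,-257,140.5)))
E
```

```text
t 1.9833 tip [ 559.8 -257.4  160.6] rot [ 3.141 -0.     0.079] F [-0.4 -1.   0.3] op 0.0051191710478152245
d [ 0.2 -0.3 20.1] lidx in tool [ 1.    -0.001  0.   ]
[322.75510334 270.32823281]
```

View pics/w1.png

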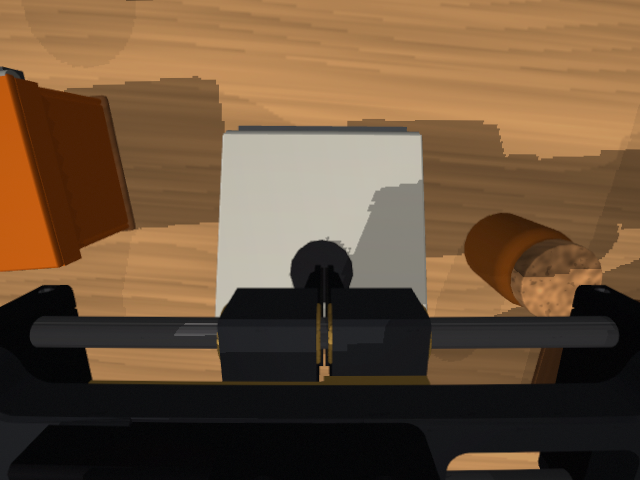

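Request:
{"op": "play_rows", "data": {
  "fingers": 0.0,
  "increments": [
    {"dx":0,"dy":0,"dz":10,"rx":0,"ry":0,"rz":0},
    {"dx":0,"dy":0,"dz":18,"rx":0,"ry":0,"rz":0},
    {"dx":-1,"dy":0,"dz":26,"rx":0,"ry":0,"rz":0},
    {"dx":-4,"dy":0,"dz":34,"rx":0,"ry":0,"rz":0},
    {"dx":-6,"dy":0,"dz":41,"rx":0,"ry":0,"rz":0},
    {"dx":-7,"dy":0,"dz":47,"rx":0,"ry":0,"rz":0},
    {"dx":-8,"dy":0,"dz":52,"rx":0,"ry":0,"rz":0},
    {"dx":-8,"dy":0,"dz":54,"rx":0,"ry":0,"rz":0}
  ]
}}

```text
t: 2.7
eef_pos: [551.7, -258.2, 296.3]
tcp_rot: [3.141, -0.001, 0.079]
ft_force: [0.6, -1.9, 2.9]
opening: 0.006
```

```bash
python3 go.py 551 -257 102
```

```text
t 2.7 tip [ 551.9 -258.3  106.3] rot [ 3.141e+00 -1.000e-03  7.900e-02] F [ 0.6 -1.9  2.9] op 0.0058092576015788145
d [-0.8 -1.4  4.3] lidx in tool [ 1.    -0.001  0.001]
```

Contact is at about 3 N. I'll press on toward the stop while watching the force.

Request:
{"op": "play_rows", "data": {
  "fingers": 0.0,
  "increments": [
    {"dx":0,"dy":-1,"dz":1.5,"rx":0,"ry":0,"rz":0},
    {"dx":0,"dy":-1,"dz":3,"rx":0,"ry":0,"rz":0},
    {"dx":0,"dy":-1,"dz":4,"rx":0,"ry":0,"rz":0},
    {"dx":0,"dy":-1,"dz":4,"rx":0,"ry":0,"rz":0}
  ]
}}

```text
t: 3.03
eef_pos: [551.6, -257.2, 292.3]
tcp_rot: [3.141, -0.001, 0.079]
ft_force: [-0.7, -2.1, 2.9]
opening: 0.004
```

```bash
python3 go.py 551 -257 101.5
```

```text
t 3.0333 tip [ 551.7 -257.3  102.3] rot [ 3.141e+00 -1.000e-03  7.900e-02] F [-0.7 -2.1  2.9] op 0.0044624085308159565
d [-0.7 -0.4  0.8] lidx in tool [ 1.    -0.001  0.001]
```

Request:
{"op": "play_rows", "data": {
  "fingers": 0.0,
  "increments": [
    {"dx":0,"dy":0,"dz":0.7,"rx":0,"ry":0,"rz":0},
    {"dx":0,"dy":0,"dz":0.7,"rx":0,"ry":0,"rz":0}
  ]
}}

```text
t: 3.2
eef_pos: [551.5, -257.2, 291.8]
tcp_rot: [3.141, -0.001, 0.079]
ft_force: [-1.0, -1.9, 4.8]
opening: 0.008
```

Request:
{"op": "play_rows", "data": {
  "fingers": 0.0,
  "increments": [
    {"dx":0,"dy":0,"dz":0.8,"rx":0,"ry":0,"rz":0},
    {"dx":0,"dy":0,"dz":0.8,"rx":0,"ry":0,"rz":0}
  ]
}}

```text
t: 3.37
eef_pos: [551.5, -257.2, 291.6]
tcp_rot: [3.14, -0.001, 0.079]
ft_force: [-1.7, -1.7, 7.8]
opening: 0.007
```

It has reached the stop: the force rises and the motion stalls. Releasing straight up.

Request:
{"op": "play_rows", "data": {
  "fingers": 0.0,
  "increments": [
    {"dx":0,"dy":0,"dz":-5,"rx":0,"ry":0,"rz":0},
    {"dx":0,"dy":0,"dz":-12,"rx":0,"ry":0,"rz":0},
    {"dx":0,"dy":0,"dz":-30,"rx":0,"ry":0,"rz":0},
    {"dx":0,"dy":0,"dz":-60,"rx":0,"ry":0,"rz":0},
    {"dx":0,"dy":0,"dz":-95,"rx":0,"ry":0,"rz":0},
    {"dx":0,"dy":0,"dz":-115,"rx":0,"ry":0,"rz":0},
    {"dx":0,"dy":0,"dz":-115,"rx":0,"ry":0,"rz":0}
  ]
}}

```text
t: 3.95
eef_pos: [551.4, -256.8, 411.5]
tcp_rot: [3.137, -0.007, 0.079]
ft_force: [0.6, 0.0, 0.0]
opening: 0.003
```

```bash
python3 go.py 526 266.5 160; python3 - <<'E'
from h import *
c=cam('wrist'); save(c,'w2.png'); print(proj(c,(551,-257.5,109.5)),proj(c,(560,-257,140.5)))
E
```

```text
t 3.95 tip [ 552.8 -257.6  221.5] rot [ 3.137 -0.007  0.079] F [0.6 0.  0. ] op 0.0034017064953833264
d [  14.3 -524.9   59. ] lidx in tool [ 1.    -0.001  0.007]
[322.68325363 234.95511073] [322.95898002 233.7814752 ]
```

View pics/w2.png

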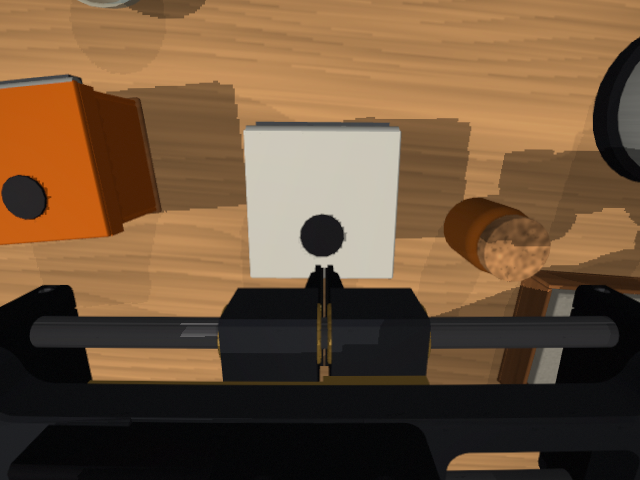

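```bash
python3 - <<'E'
from h import *
T=cam('top');S=cam('scene')
a=cv2.resize(T['image'][150:270,400:540],None,fx=2.8,fy=2.8);b=cv2.resize(S['image'][60:180,340:480],None,fx=2.8,fy=2.8)
cv2.imwrite('pics/c3.png',np.hstack([a,b])[:,:,::-1])
for P in [(551,-257.5,109.5),(560,-257,140.5)]: print(proj(T,P),proj(S,P))
E
```

```text
[470.80411931 218.28437046] [401.62965526 113.66395494]
[474.20393908 212.40179842] [400.70778133 104.80233061]
```

View pics/c3.png

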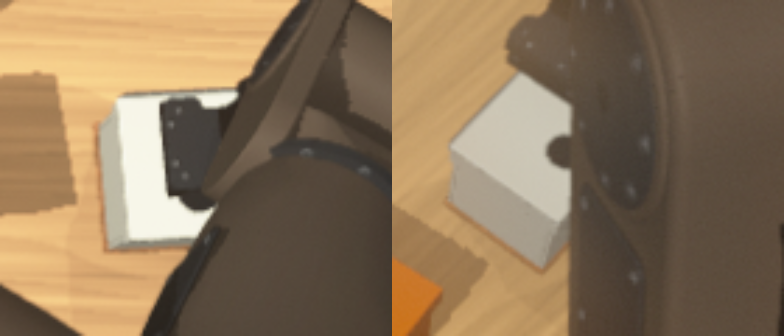

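Both views show the sugar lid flush. In c3.png the front seam is closed, and the wrist view has the pad at (322,236), matching the latched prediction. Next is the yerbera.

Request:
{"op": "play_rows", "data": {
  "fingers": 0.0,
  "increments": [
    {"dx":1,"dy":-35,"dz":0,"rx":0,"ry":0,"rz":0},
    {"dx":2,"dy":-75,"dz":0,"rx":0,"ry":0,"rz":0},
    {"dx":3,"dy":-115,"dz":0,"rx":0,"ry":0,"rz":-0.4},
    {"dx":4,"dy":-155,"dz":0,"rx":0,"ry":0,"rz":-0.8},
    {"dx":5,"dy":-195,"dz":0,"rx":0,"ry":0,"rz":-1.2},
    {"dx":6,"dy":-235,"dz":0,"rx":0,"ry":0,"rz":-1.6},
    {"dx":7,"dy":-275,"dz":0,"rx":0,"ry":0,"rz":-2.1},
    {"dx":8,"dy":-315,"dz":0,"rx":0,"ry":0,"rz":-2.1}
  ]
}}

```text
t: 4.77
eef_pos: [533.6, 59.8, 404.5]
tcp_rot: [-3.141, 0.002, 0.302]
ft_force: [0.2, -1.1, 0.1]
opening: 0.003
```

```bash
python3 go.py 526 266.5 160
```

```text
t 4.7667 tip [533.1  59.7 214.5] rot [-3.141e+00  2.000e-03  3.020e-01] F [ 0.2 -1.1  0.1] op 0.0032604092853694287
d [  54.8 -199.5   54.4] lidx in tool [ 0.976  0.22  -0.002]
```

Request:
{"op": "play_rows", "data": {
  "fingers": 0.0,
  "increments": [
    {"dx":11,"dy":-38,"dz":0,"rx":0,"ry":0,"rz":0},
    {"dx":22,"dy":-78,"dz":0,"rx":0,"ry":0,"rz":0},
    {"dx":33,"dy":-118,"dz":0,"rx":0,"ry":0,"rz":0},
    {"dx":43,"dy":-156,"dz":0,"rx":0,"ry":0,"rz":0},
    {"dx":52,"dy":-190,"dz":10,"rx":0,"ry":0,"rz":0},
    {"dx":55,"dy":-199,"dz":30,"rx":0,"ry":0,"rz":0},
    {"dx":55,"dy":-199,"dz":55,"rx":0,"ry":0,"rz":0},
    {"dx":55,"dy":-199,"dz":55,"rx":0,"ry":0,"rz":0}
  ]
}}

```text
t: 5.43
eef_pos: [525.6, 266.8, 344.1]
tcp_rot: [3.141, 0.011, 0.304]
ft_force: [-0.6, -0.4, 0.6]
opening: 0.004
```

```bash
python3 go.py 526 266.5 109.5; python3 - <<'E'
from h import *
c=cam('wrist'); save(c,'w3.png'); print(proj(c,(526,266.5,109.5)))
T=cam('top');S=cam('scene'); a=cv2.resize(S['image'][60:180,340:480],None,fx=2.8,fy=2.8);b=cv2.resize(T['image'][150:270,400:540],None,fx=2.8,fy=2.8)
cv2.imwrite('pics/c4.png',np.hstack([b,a])[:,:,::-1])
E
```

```text
t 5.4333 tip [523.6 266.2 154.1] rot [3.141 0.011 0.304] F [-0.6 -0.4  0.6] op 0.0037874614443606154
d [ 2.9  0.4 44.5] lidx in tool [ 0.975  0.222 -0.011]
[324.07317641 253.1615006 ]
```

View pics/w3.png

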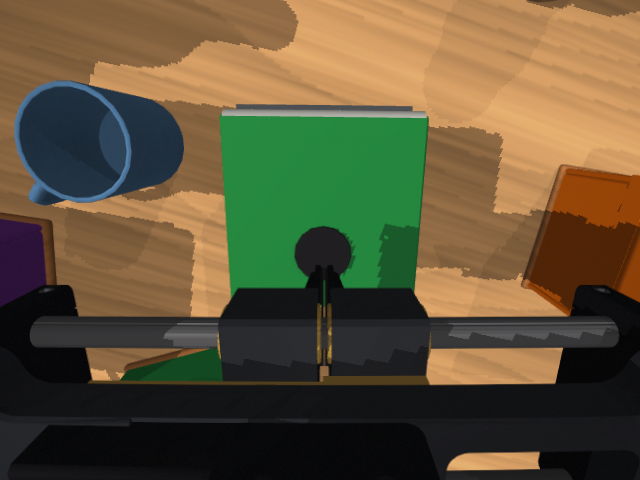

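View pics/c4.png

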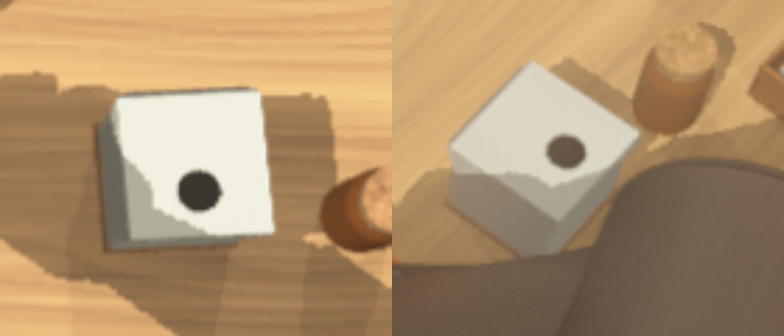

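The sugar lid is still latched: its pad is at scene (402,114), against a prediction of (401.6,113.7). The wrist view has the green pad at (323,253), also as predicted. Now pressing it.

Request:
{"op": "play_rows", "data": {
  "fingers": 0.0,
  "increments": [
    {"dx":1,"dy":0,"dz":15,"rx":0,"ry":0,"rz":0},
    {"dx":1,"dy":0,"dz":28,"rx":0,"ry":0,"rz":0},
    {"dx":1,"dy":0,"dz":38,"rx":0,"ry":0,"rz":0},
    {"dx":1,"dy":0,"dz":43,"rx":0,"ry":0,"rz":0},
    {"dx":1,"dy":0,"dz":46,"rx":0,"ry":0,"rz":0},
    {"dx":1,"dy":0,"dz":49,"rx":0,"ry":0,"rz":0},
    {"dx":1,"dy":0,"dz":51,"rx":0,"ry":0,"rz":0},
    {"dx":1,"dy":0,"dz":52,"rx":0,"ry":0,"rz":0}
  ]
}}

```text
t: 6.25
eef_pos: [527.9, 266.0, 297.9]
tcp_rot: [-3.142, 0.003, 0.301]
ft_force: [-1.5, -1.0, 3.7]
opening: 0.004
```

```bash
python3 go.py 526 266.5 101.5
```

```text
t 6.25 tip [527.3 265.8 107.9] rot [-3.142e+00  3.000e-03  3.010e-01] F [-1.5 -1.   3.7] op 0.003997905368720873
d [-1.  -1.   6.4] lidx in tool [ 0.976  0.22  -0.003]
```

Request:
{"op": "play_rows", "data": {
  "fingers": 0.0,
  "increments": [
    {"dx":-1,"dy":-1,"dz":2,"rx":0,"ry":0,"rz":0},
    {"dx":-1,"dy":-1,"dz":4,"rx":0,"ry":0,"rz":0},
    {"dx":-1,"dy":-1,"dz":5.5,"rx":0,"ry":0,"rz":0},
    {"dx":-1,"dy":-1,"dz":5.5,"rx":0,"ry":0,"rz":0}
  ]
}}

```text
t: 6.58
eef_pos: [526.7, 266.7, 292.4]
tcp_rot: [-3.141, 0.003, 0.301]
ft_force: [1.5, -0.6, 3.5]
opening: 0.005
```

```bash
python3 go.py 526 266.5 101.5
```

```text
t 6.5833 tip [526.2 266.6 102.4] rot [-3.141e+00  3.000e-03  3.010e-01] F [ 1.5 -0.6  3.5] op 0.00530448841122359
d [-0.3  0.   0.9] lidx in tool [ 0.976  0.22  -0.003]
```

Request:
{"op": "play_rows", "data": {
  "fingers": 0.0,
  "increments": [
    {"dx":0,"dy":0,"dz":1,"rx":0,"ry":0,"rz":0},
    {"dx":0,"dy":0,"dz":1,"rx":0,"ry":0,"rz":0}
  ]
}}

```text
t: 6.75
eef_pos: [526.7, 266.7, 291.6]
tcp_rot: [-3.141, 0.002, 0.301]
ft_force: [0.2, -1.4, 6.1]
opening: 0.003
```

Request:
{"op": "play_rows", "data": {
  "fingers": 0.0,
  "increments": [
    {"dx":0,"dy":0,"dz":0.8,"rx":0,"ry":0,"rz":0},
    {"dx":0,"dy":0,"dz":0.8,"rx":0,"ry":0,"rz":0}
  ]
}}

```text
t: 6.92
eef_pos: [526.7, 266.7, 291.5]
tcp_rot: [-3.141, 0.002, 0.301]
ft_force: [-2.3, -2.0, 10.9]
opening: 0.001
```

The motion has stalled at the stop. Releasing straight up.

Request:
{"op": "play_rows", "data": {
  "fingers": 0.0,
  "increments": [
    {"dx":0,"dy":0,"dz":-10,"rx":0,"ry":0,"rz":0},
    {"dx":0,"dy":0,"dz":-30,"rx":0,"ry":0,"rz":0},
    {"dx":0,"dy":0,"dz":-60,"rx":0,"ry":0,"rz":0},
    {"dx":0,"dy":0,"dz":-95,"rx":0,"ry":0,"rz":0},
    {"dx":0,"dy":0,"dz":-125,"rx":0,"ry":0,"rz":0},
    {"dx":0,"dy":0,"dz":-130,"rx":0,"ry":0,"rz":0},
    {"dx":0,"dy":0,"dz":-130,"rx":0,"ry":0,"rz":0}
  ]
}}

```text
t: 7.5
eef_pos: [526.7, 266.9, 423.6]
tcp_rot: [-3.141, -0.002, 0.302]
ft_force: [0.5, 0.4, -0.1]
opening: 0.005
```

```bash
python3 go.py 400 0 240; python3 - <<'E'
from h import *
c=cam('wrist'); save(c,'w5.png'); save(cam('top'),'t5.png');S=cam('scene');save(S,'s5.png')
E
```

```text
t 7.5 tip [527.  267.1 233.6] rot [-3.141e+00 -2.000e-03  3.020e-01] F [ 0.5  0.4 -0.1] op 0.005324676817003287
d [-200.6  217.3   -6.8] lidx in tool [0.976 0.22  0.002]
```

View pics/w5.png

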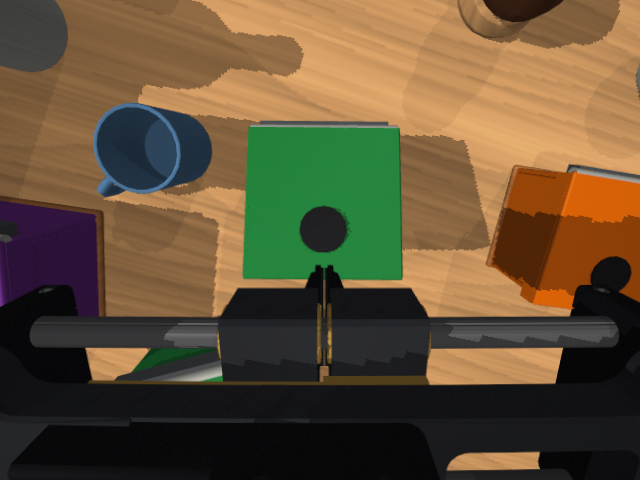

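View pics/s5.png

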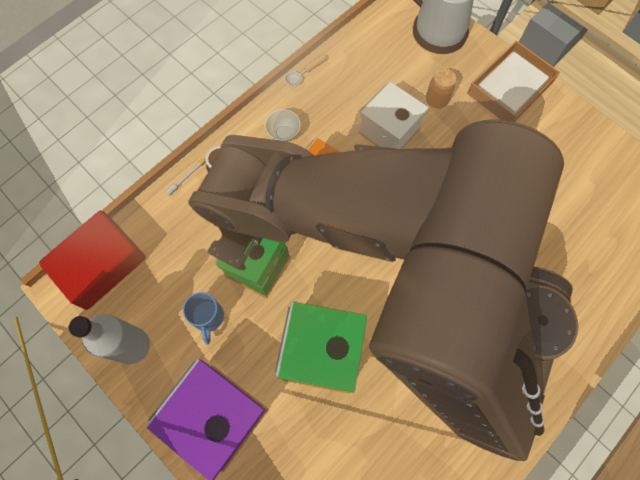

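View pics/t5.png

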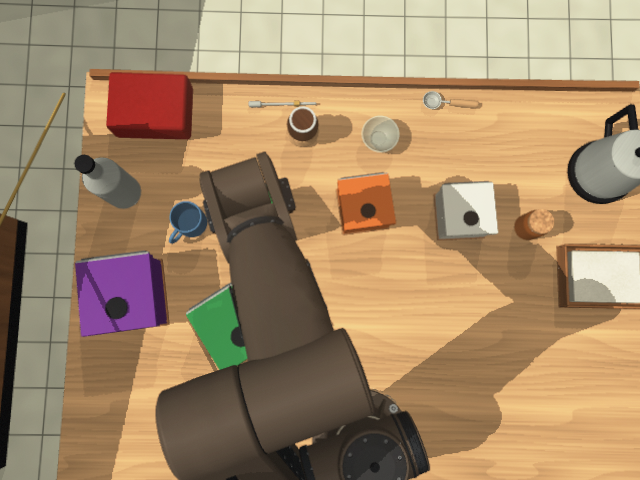

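The yerbera looks ajar. I'll move the arm aside to confirm all three lids.

Request:
{"op": "play_rows", "data": {
  "fingers": 0.0,
  "increments": [
    {"dx":-10,"dy":35,"dz":0,"rx":0,"ry":0,"rz":0},
    {"dx":-20,"dy":70,"dz":0,"rx":0,"ry":0,"rz":0},
    {"dx":-35,"dy":105,"dz":0,"rx":0,"ry":0,"rz":0},
    {"dx":-50,"dy":140,"dz":0,"rx":0,"ry":0,"rz":0},
    {"dx":-65,"dy":175,"dz":0,"rx":0,"ry":0,"rz":0},
    {"dx":-80,"dy":210,"dz":0,"rx":0,"ry":0,"rz":0},
    {"dx":-95,"dy":245,"dz":0,"rx":0,"ry":0,"rz":0},
    {"dx":-110,"dy":280,"dz":0,"rx":0,"ry":0,"rz":0}
  ]
}}

```text
t: 8.32
eef_pos: [504.3, -35.0, 419.1]
tcp_rot: [-3.14, 0.007, 0.302]
ft_force: [0.5, -0.2, 0.2]
opening: 0.004
```

Request:
{"op": "play_rows", "data": {
  "fingers": 0.0,
  "increments": [
    {"dx":-10,"dy":40,"dz":0,"rx":0,"ry":0,"rz":0},
    {"dx":-20,"dy":80,"dz":0,"rx":0,"ry":0,"rz":0},
    {"dx":-25,"dy":115,"dz":0,"rx":0,"ry":0,"rz":0},
    {"dx":-30,"dy":150,"dz":0,"rx":0,"ry":0,"rz":0},
    {"dx":-30,"dy":150,"dz":0,"rx":0,"ry":0,"rz":0},
    {"dx":-30,"dy":150,"dz":0,"rx":0,"ry":0,"rz":0}
  ]
}}

```text
t: 8.82
eef_pos: [520.1, -188.7, 417.1]
tcp_rot: [-3.138, 0.009, 0.299]
ft_force: [-1.2, 0.1, 0.8]
opening: 0.002
```

```bash
python3 - <<'E'
from h import *
T=cam('top');S=cam('scene')
a=cv2.resize(T['image'][150:270,210:520],None,fx=2.5,fy=2.5);b=cv2.resize(S['image'][60:300,200:510],None,fx=1.4,fy=1.4)
b=cv2.copyMakeBorder(b,0,0,0,a.shape[1]-b.shape[1],cv2.BORDER_CONSTANT)
cv2.imwrite('pics/c6.png',np.vstack([a,b[:299]])[:,:,::-1])
for n,P in [('y latched',(526,266.5,109.5)),('y ajar',(526+8.6,266.5+2.7,140.5)),('s latched',(551,-257.5,109.5))]: print(n,proj(T,P).round(1),proj(S,P).round(1))
s=env.state();print(s['t'],np.round(s['eef_pos']),s['ft_force'])
E
```

```text
y latched [257.7 223.9] [260.8 257.4]
y ajar [255.7 218.2] [255.8 251.6]
s latched [470.8 218.3] [401.6 113.7]
8.9167 [ 520. -187.  418.] [ 0.34481934 -0.26484971 -0.24465665]
```

View pics/c6.png

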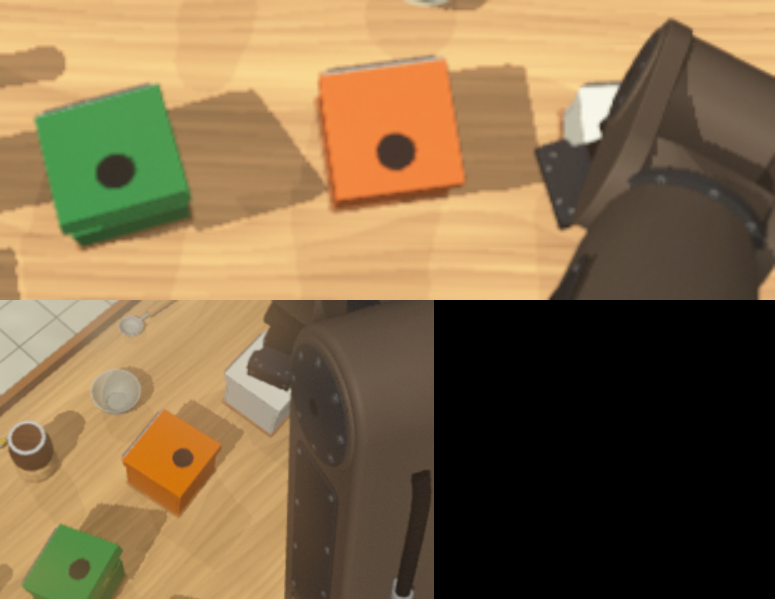

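```bash
python3 -c "
from cell import env
print(env.job_done(), env.state()['t'])"
```

```text
the job is handed in; nothing more can be done
the job is handed in; nothing more can be done
```

The job is done and handed in at about 8.9 s. I pressed the white sugar lid to its stop (about 8 N) and it latched. Only then I pressed the smaller green yerbera's pad to its stop (about 11 N), and its lid sprang ajar.

What the last checks showed:
- **Yerbera:** in the top view its pad is at (256, 218). The ajar prediction was (255.7, 218.2) and the latched one (257.7, 223.9), so it is ajar.
- **Sugar:** the pad matched its latched position in both views before the yerbera was pressed, and the lid still looked shut in the top view afterwards. In the final pictures the arm partly hid it.
- **Cocoa:** the orange lid is level and was never touched; its pad has not moved in the top view.
- **Robot:** fingertips about 228 mm up, with the measured force near zero.

The first move call was refused as invalid input and moved nothing; it went through with every row field filled in. My first two scripted attempts at the sugar pad in the scene view failed, and so did the cocoa pad in that view. I read the sugar pad off an enlarged crop instead, and the triangulated point came within about 1 mm of its expected height.

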